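# Drive a pin home with the spring hammer of a bench pin setter

### The arm

A 7-joint arm with a two-finger parallel gripper is mounted at the origin on the work surface. World frame = base frame: x ahead of the robot, y to its left, z up, the work surface at z = 0. Lengths are in m, angles in rad, forces in N, time in s.
With the tool pointing down it reaches from about 0.425 to 0.925 m from the base axis. Payload 6.8 kg.
Tool frame: the origin (TCP) lies on the centre line of the jaws, within the pads' length; the fingertips stand 19 mm ahead of it and the grasp point (between the pads) is the TCP; z points along the fingers, y is the line along which they close (so a half turn about z gives the same grasp; the last joint's range is limited). The gripper opens to 85 mm and grips with 20 to 120 N. Pads are 22 mm wide; open, the fingers measure 114 mm over their backs; the gripper's body (76 mm by 85 mm) begins 54 mm behind the grasp point. The pads swing forward as they close: fully open they stand 13 mm farther back than shut.
Start: joints at [1.241, 0.477, 0.022, 1.555, -0.011, 1.109, -0.083], TCP at [0.148, -0.658, 0.25] pointing down, gripper open.
Joint ranges: [-2.96, 2.96], [-0.34, 2.1], [-1.41, 1.46], [0.24, 2.44], [-1.37, 4.51], [0.17, 1.92], [-2.96, 2.96]. Speed limits (rad/s): [2.39, 2.39, 3.14, 3.14, 3.14, 3.14, 3.14].

### API

Orientations are given as a rotation vector (axis times angle).
In Python, from bench import r gives the robot as it stands. The module is installed in compiled form; this text tells all that it offers.
- The arm moves only by the tool arm_command, never from a script. Its argument "rows" is a list of rows, each an object of numbers: "fingers": the opening, from -1 (shut) to 1 (fully open); "x", "y", "z": the shift along the tool's x, y, z in m; "ax", "ay", "az": the turn, a rotation vector about the tool's x, y, z in degrees. In form: [{"fingers": .., "x": .., "y": .., "z": .., "ax": .., "ay": .., "az": ..}, ...]. A call has 1 to 10 rows; each row shifts and turns the commanded pose from where the row before left it, along the tool's axes as they then stand; what a row does not reach is not made up. A row lasts 1/12 s, in which the tool goes at most 41.7 mm and 7.16 degrees, less where a joint would pass 70% of its speed; a pose out of reach is approached as far as the arm can. A call is refused whole if a number of a shift passes 0.0417 or a number of a turn 7.16, either way. A call with a gripper value outside its range is refused whole. The fingers move at their own pace and stop on an object; "grip_force" is the grip in N (left out, the last holds). Time passes only in rows, so rows that do not move let the fingers close. It gives the time, the measured TCP pose, the force, the opening and the grip force at its end, in the units of the state.
- r.get_obs(): the state, without advancing time (a new reading comes with each control period).
- r.grab_frame(name): name is "scene" or "top" or "wrist"; returns a dict with "frame" (384x512x3 uint8, red, green, blue), "depth" (384x512 float32, m along the optical axis (not along the pixel's ray), 0 where there is no reading), "K" (3x3 intrinsics, pixels), "world_from_camera" (4x4, takes a point from camera to world coordinates). Camera axes: x right, y down, z forward; pixel columns grow to the right and rows downward; lengths in m; the calibration is good to about 2 mm. The wrist camera is an equidistant fisheye: a pixel r from the principal point sees the ray r / f radians off the axis. A picture is of the moment at which its call begins.
- r.hand_in(): hands the job in; it is judged then, once.
The state is a dict: "clock": time; "joints": joint angles; "qvel": joint speeds; "tau": joint torques, N m; "tcp_pos": TCP position; "orientation": TCP orientation; "contact_force": force on the tool from outside, world axes, zero at the start; "moment": the same for the moment, N m; "grip_width": finger opening in m; "gripper_force": force on a finger pad.
Only numpy, scipy, OpenCV 4.12 (cv2) and the standard library are available. Lean on these libraries where they do the work, as an engineer would, in place of code of your own. Each camera call takes 0.05 s, during which the arm holds its last target. There are 200 camera calls.

### The job

Drive the brass pin fully home into the aluminium block with the spring hammer: draw the blue hammer arm back by its black post until the catch holds it by itself, let go of it, then press the orange trigger so that the hammer strikes the pin. Stop drawing as soon as the catch has taken: the red over-travel buffer just behind it may be pressed only lightly. Do not press on the pin yourself, and leave the things around the machine where they are.

Things in the scene. Friction and masses are not known exactly. Their poses are not given: they have to be found in the camera images.
- pivot (a point): On the upright pivot axis of the hammer, 46 mm above the table. Axes are the machine's: z up; at hammer joint 0 the arm points along -x. The machine, fixed to the table, is a grey plate 200 x 260 mm (x by y), 12 mm thick, centred at (-55, -45) mm from here; pivot column 24 mm across, 62 mm high.
- hammer (a joint): Angle of the blue sprung arm, rad: 0 = struck home; grows as it is drawn back (anticlockwise from above). Starts at 0.05 to 0.11, resting on the pin. Spring torque 0.40 N m + 0.35 N m/rad: 3 N at the post, 6 to 7 N when cocked. The catch setting is unknown: it takes somewhere from 1.09 to 1.41 rad. Let go before that, the arm flies back and strikes.
- post (a point): The black upright post by which the arm is drawn back: round, 16 mm across, on the arm 130 mm from the pivot axis, from 52 to 108 mm above the table; this point is on its axis, 80 mm up. The arm is 14 mm wide, its top at 52 mm; all else on the machine near the post's path is lower than 57 mm.
- trigger_pad (a point): Centre of the top of the round orange trigger pad, 26 mm across, 45 mm above the table, at (24, -146) mm from the pivot along the machine's x and y, behind the cocked arm and clear of its swing. Pressed straight down (sprung: 1 N + 0.15 N/mm; 3 to 6 N with the arm on the catch) it frees the arm after about 7 mm and stops at 9 mm.
- buffer_face (a point): Centre of the face of the red over-travel buffer, 16 mm wide, 8 mm high, 32 mm above the table, 107 mm from the pivot. A tooth under the arm (on a steel wing, its place unknown) meets it 2.5 mm after the catch has taken; it yields 1 mm per 6 N, which stiffens the pull at the post by about 4 N per mm. More than 13 N on it is too much.
- buffer: The red buffer. Its origin lies at table height below the upright face of the steel sear nose, 107 mm from the pivot; its x axis is the way the tooth travels as the arm is drawn. Over the last 25 mm or so of post travel before the catch the tooth pushes the sear down: the pull rises by 1 to 2.5 N, sinks back, and dips for a moment as the nose snaps up.
- pin (a joint): How far the brass pin (6 mm shaft, 9 mm head) has gone in, m: 0 = standing 8 mm proud of the block, 0.008 = fully home. Starts between 0 and 0.004. It is tight: about 12 N moves it.
- pin_hole (a point): Mouth of the pin's hole, 43 mm above the table, in the face of the aluminium block that looks at the hammer. The block is 44 x 45 x 40 mm and stands on the plate, its top 52 mm above the table. The pin goes in along the machine's +y.
- tin_mid (a point): Bystander: open aluminium parts tin, 68 mm across, 28 mm high; point at its middle.
- driver_mid (a point): Bystander: small screwdriver, 160 mm long, lying on the table; point at about its middle.
- oil_mid (a point): Bystander: amber oil jar, 40 mm across, 60 mm high; point at its middle.
- helper_mid (a point): Bystander: clamp stand (third hand) with a heavy black foot 55 x 45 mm and a cross bar at 105 mm, 135 mm high; point on its rod, 60 mm above the table.

How it is judged:
By the outcome, as a careful person would: the job done as asked, in the order asked, and still so for the second after the job is handed in, with the robot touching nothing.
It also fails if it takes over 70 s, if anything falls off the work surface, if the arm or the gripper's body presses on something with over 40 N, if the wrist force passes 120 N, or if a joint passes its speed limit or range.

## Working session

There is one attempt and no reset: what is moved stays moved. The work goes in short steps, Python scripts to look and compute and a tool call to move; the robot and the scene stay as the last step left them, time stands still between calls to the robot, and variables do not carry over. Pictures are saved under pics/ and viewed, at most 10 in all, crops included, and the job is handed in when it is done.

Besides the shell and the picture viewer there is one more tool, called after "Emit:" as a command line: name --argument value ..., lists and objects as JSON in quotes. arm_command: Moves the arm, as the interface text tells. Its arguments: {"type":"object","properties":{"rows":{"type":"array"},"grip_force":{"type":"number"}},"required":["rows"]}

```bash
mkdir -p pics
python3 - <<'E'
from bench import r
import cv2,numpy as np
o=r.get_obs();print({k:np.round(v,4) for k,v in o.items()})
for n in("scene","top"):
    f=r.grab_frame(n);cv2.imwrite(f"pics/{n}0.png",f["frame"][:,:,::-1]);np.savez(f"{n}0.npz",**f)
    print(n,f["K"],np.round(f["world_from_camera"],3))
E
```

```text
{'clock': np.float64(0.0), 'joints': array([ 1.2409,  0.4778,  0.0224,  1.5565, -0.0115,  1.1093, -0.0831]), 'qvel': array([ 0.0003, -0.0001, -0.0008, -0.0004, -0.0001,  0.0007,  0.0002]), 'tau': array([-7.00000e-04, -5.96454e+01,  1.60780e+00, -2.81197e+01,
        1.24000e-02,  9.40000e-03, -0.00000e+00]), 'tcp_pos': array([ 0.1483, -0.6579,  0.2493]), 'orientation': array([-3.1205e+00, -3.4750e-01,  6.0000e-04]), 'contact_force': array([ 0.2242,  0.7674, -0.1562]), 'moment': array([ 0.0015, -0.0283, -0.0518]), 'gripper_force': np.float64(0.0), 'grip_width': np.float64(0.0855)}
scene [[397.56446364   0.         256.14496144]
 [  0.         397.56446364 192.46589629]
 [  0.           0.           1.        ]] [[ 0.757  0.443 -0.481  1.018]
 [ 0.654 -0.526  0.544 -0.423]
 [-0.012 -0.726 -0.687  0.656]
 [ 0.     0.     0.     1.   ]]
top [[390.72284865   0.         255.86363435]
 [  0.         390.72284865 184.81425885]
 [  0.           0.           1.        ]] [[ 0.006 -0.999  0.041  0.592]
 [-1.    -0.007 -0.027  0.021]
 [ 0.027 -0.041 -0.999  0.782]
 [ 0.     0.     0.     1.   ]]
```

View pics/top0.png

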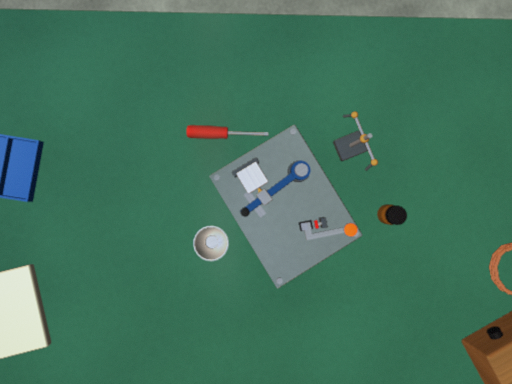

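View pics/scene0.png

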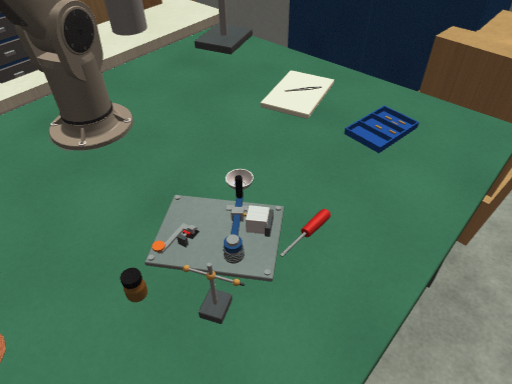

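Top view: pivot cap is at about (301,171), black post (245,212), orange trigger (350,230), red buffer (316,224), block (252,178), tin (211,243), helper (350,145), oil (395,215). In the scene view the helper and the oil jar stand on the near side.

```bash
cat > h.py <<'E'
import numpy as np,cv2
def ray(f,u,v,z):
    "world point on pixel ray at height z"
    K,T=f["K"],f["world_from_camera"]
    d=T[:3,:3]@np.array([(u-K[0,2])/K[0,0],(v-K[1,2])/K[1,1],1]);o=T[:3,3]
    return o+d*(z-o[2])/d[2]
def proj(f,p):
    T=np.linalg.inv(f["world_from_camera"]);q=f["K"]@(T[:3,:3]@p+T[:3,3]);return q[:2]/q[2]
def cen(f,lo,hi,box,minpx=5):
    "centroid of hsv mask in box u0,v0,u1,v1"
    h=cv2.cvtColor(f["frame"],cv2.COLOR_RGB2HSV);m=cv2.inRange(h,lo,hi)
    u0,v0,u1,v1=box;ys,xs=np.nonzero(m[v0:v1,u0:u1]);return xs.mean()+u0,ys.mean()+v0,len(xs)
E
python3 - <<'E'
from h import *
f=dict(np.load("top0.npz"))
tr=cen(f,(5,180,150),(20,255,255),(335,215,365,245));print("trig px",tr);P=ray(f,*tr[:2],.045);print("trig",P)
# grey plate mask
h=cv2.cvtColor(f["frame"],cv2.COLOR_RGB2HSV)
m=cv2.inRange(h,(0,0,60),(180,70,255));m[:, :205]=0;m[:,365:]=0;m[:120]=0;m[292:]=0
m=cv2.morphologyEx(m,cv2.MORPH_CLOSE,np.ones((15,15)))
n,l,s,c=cv2.connectedComponentsWithStats(m);i=1+np.argmax(s[1:,4])
ys,xs=np.nonzero(l==i)
w=np.array([ray(f,x,y,.012)[:2] for x,y in zip(xs,ys)]).astype(np.float32)
print("rect",cv2.minAreaRect(w))
for n_,(u,v,z) in dict(pivotcap=(301,170.5,.062),post=(244.5,212,.108),buf=(316,224,.036),tin=(211,243,.028),oil=(397,215,.06),foot=(350,145,.02),c1=(293,127,.012),c2=(212,177,.012),c3=(279,286,.012),c4=(360,234,.012)).items():
    print(n_,np.round(ray(f,u,v,z),4),f["depth"][int(v),int(u)], (f["world_from_camera"]@np.append(np.linalg.inv(f["K"])@[u,v,1]*f["depth"][int(v),int(u)],1))[:3].round(3))
c=f["frame"][110:300,190:420];cv2.imwrite("pics/c1.png",cv2.resize(c,None,fx=3.4,fy=3,interpolation=cv2.INTER_CUBIC)[:,:,::-1])
E
```

```text
trig px (np.float64(350.3801652892562), np.float64(229.2396694214876), 121)
trig [ 0.53970405 -0.17781815  0.045     ]
rect ((0.5912172198295593, -0.0004749894142150879), (0.3322458863258362, 0.29020583629608154), 31.581274032592773)
pivotcap [ 0.6491 -0.0814  0.062 ] 0.721515 [ 0.649 -0.081  0.065]
post [0.573  0.0227 0.108 ] 0.6706942 [0.573 0.023 0.11 ]
buf [ 0.5488 -0.1141  0.036 ] 0.74833184 [ 0.549 -0.114  0.035]
tin [0.5111 0.0865 0.028 ] 0.77117944 [0.509 0.089 0.005]
oil [ 0.5676 -0.2614  0.06  ] 0.72810054 [ 0.568 -0.261  0.06 ]
foot [ 0.7037 -0.1845  0.02  ] 0.7630329 [ 0.702 -0.182  0.029]
c1 [ 0.7397 -0.0725  0.012 ] 0.7780531 [ 0.74  -0.072  0.012]
c2 [0.6387 0.0873 0.012 ] 0.76928663 [0.639 0.087 0.012]
c3 [ 0.4261 -0.0457  0.012 ] 0.76321936 [ 0.426 -0.046  0.013]
c4 [ 0.528  -0.2059  0.012 ] 0.7725718 [ 0.528 -0.206  0.012]
```

View pics/c1.png

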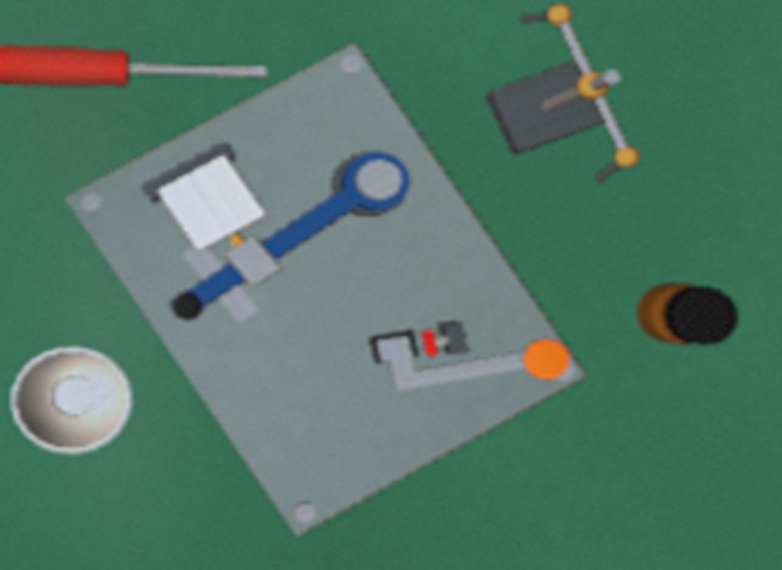

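The crop agrees with the sizes: corners, pivot, trigger and post all lie on the 200 x 260 plate layout. I'll fit the machine pose to them now.

```bash
cat >> h.py <<'E'
from scipy.spatial.transform import Rotation as R
from scipy.optimize import least_squares
def togo(o,p,ydeg):
    "tool-frame shift and az turn from obs to tcp p, tool y line at world angle ydeg, pointing down"
    Q=R.from_rotvec(o["orientation"]).as_matrix();d=Q.T@(np.array(p)-o["tcp_pos"])
    a=np.deg2rad(ydeg);y=np.array([np.cos(a),np.sin(a),0]);z=np.array([0,0,-1.]);T=np.c_[np.cross(y,z),y,z]
    w=R.from_matrix(Q.T@T).as_rotvec(degrees=True);return np.round(d*1000,1),np.round(w,2)
E
python3 - <<'E'
from h import *
from bench import r
f=dict(np.load("top0.npz"))
M=np.array([[45,85,12],[-155,85,12],[-155,-175,12],[45,-175,12],[0,0,62],[24,-146,45]])/1e3
U=np.array([[294.1,124.3],[209.4,176.3],[277.4,288],[361.5,235.3],[301.3,170],[350.4,229.2]])
W=np.array([ray(f,*u,m[2])[:2] for u,m in zip(U,M)])
def res(q):
    c,s=np.cos(q[2]),np.sin(q[2]);return (M[:,:2]@np.array([[c,s],[-s,c]])+q[:2]-W).ravel()
q=least_squares(res,[.649,-.081,-1]).x;print("machine",q,np.degrees(q[2]));print((res(q).reshape(-1,2)*1e3).round(1))
post=ray(f,190+187/3.4,110+305/3,.108)[:2];v=post-q[:2];a=np.arctan2(v[1],v[0]);print("post",post,np.hypot(*v),np.degrees(a),"joint",a-(q[2]+np.pi))
o=r.get_obs()
p=q[:2]+.13*np.array([np.cos(a),np.sin(a)])
print(p,togo(o,[*p,.2],np.degrees(a)+90))
E
```

```text
machine [ 0.65052631 -0.08141862 -1.01659315] -58.246497258508874
[[ 1.3 -0.3]
 [ 1.1  2.6]
 [-2.1  0.8]
 [-0.1 -2.9]
 [ 0.5  0.6]
 [-0.8 -0.8]]
post [0.57359332 0.02182483] 0.12875517031781447 126.6920455117657 joint 0.08619383159185334
[0.57284952 0.022823  ] (array([ 563.9, -570.6,   50.3]), array([-8.000e-02,  6.000e-02,  6.602e+01]))
```

Emit:
arm_command --rows '[{"fingers": 1,"x": 0.0282,"y": -0.0285},{"fingers": 1,"x": 0.0282,"y": -0.0285},{"fingers": 1,"x": 0.0282,"y": -0.0285},{"fingers": 1,"x": 0.0282,"y": -0.0285},{"fingers": 1,"x": 0.0282,"y": -0.0285},{"fingers": 1,"x": 0.0282,"y": -0.0285},{"fingers": 1,"x": 0.0282,"y": -0.0285},{"fingers": 1,"x": 0.0282,"y": -0.0285},{"fingers": 1,"x": 0.0282,"y": -0.0285},{"fingers": 1,"x": 0.0282,"y": -0.0285}]' --grip_force 30

```text
validation failed for argument at $.ro...
```

Emit:
arm_command --rows '[{"fingers": 1,"x": 0.0282,"y": -0.0285},{"fingers": 1,"x": 0.0282,"y": -0.0285},{"fingers": 1,"x": 0.0282,"y": -0.0285},{"fingers": 1,"x": 0.0282,"y": -0.0285},{"fingers": 1,"x": 0.0282,"y": -0.0285},{"fingers": 1,"x": 0.0282,"y": -0.0285},{"fingers": 1,"x": 0.0282,"y": -0.0285},{"fingers": 1,"x": 0.0282,"y": -0.0285},{"fingers": 1,"x": 0.0282,"y": -0.0285},{"fingers": 1,"x": 0.0282,"y": -0.0285}]'

```text
validation failed for argument at $.ro...
```

Emit:
arm_command --rows '[{"fingers": 1,"az": 6.6},{"fingers": 1,"az": 6.6},{"fingers": 1,"az": 6.6},{"fingers": 1,"az": 6.6},{"fingers": 1,"az": 6.6},{"fingers": 1,"az": 6.6},{"fingers": 1,"az": 6.6},{"fingers": 1,"az": 6.6},{"fingers": 1,"az": 6.6},{"fingers": 1,"az": 6.6}]'

```text
validation failed for argument at $.ro...
```

Run:
```python
from h import *
from bench import r
o=r.get_obs();print(o["clock"],o["joints"].round(3),o["tcp_pos"],o["contact_force"])
print(togo(o,[.5728,.0228,.083],216.6))
f=r.grab_frame("wrist");np.savez("w0.npz",**f);cv2.imwrite("pics/w0.png",f["frame"][:,:,::-1]);print(f["K"],f["world_from_camera"].round(3))
```

```text
0.1 [ 1.241  0.478  0.022  1.556 -0.011  1.109 -0.083] [ 0.14837574 -0.65798194  0.24943501] [0.60455764 0.02420826 0.64739689]
(array([ 563.8, -570.4,  167.3]), array([-8.000e-02,  6.000e-02,  6.611e+01]))
[[297.31863964   0.         256.20640816]
 [  0.         297.31863964 195.45014645]
 [  0.           0.           1.        ]] [[ 0.219 -0.933 -0.285  0.221]
 [-0.976 -0.21  -0.062 -0.641]
 [-0.002  0.291 -0.957  0.373]
 [ 0.     0.     0.     1.   ]]
```

View pics/w0.png

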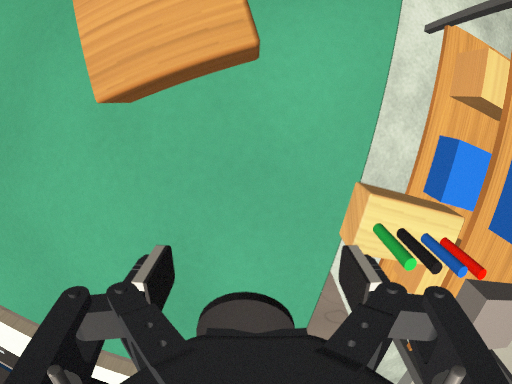

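The calls were refused, so nothing moved and the wrist view shows only the start area. Rows probably need all seven keys.

Emit:
arm_command --rows '[{"fingers": 1,"x": 0.0282,"y": -0.0285,"z": 0,"ax": 0,"ay": 0,"az": 0},{"fingers": 1,"x": 0.0282,"y": -0.0285,"z": 0,"ax": 0,"ay": 0,"az": 0},{"fingers": 1,"x": 0.0282,"y": -0.0285,"z": 0,"ax": 0,"ay": 0,"az": 0},{"fingers": 1,"x": 0.0282,"y": -0.0285,"z": 0,"ax": 0,"ay": 0,"az": 0},{"fingers": 1,"x": 0.0282,"y": -0.0285,"z": 0,"ax": 0,"ay": 0,"az": 0},{"fingers": 1,"x": 0.0282,"y": -0.0285,"z": 0,"ax": 0,"ay": 0,"az": 0},{"fingers": 1,"x": 0.0282,"y": -0.0285,"z": 0,"ax": 0,"ay": 0,"az": 0},{"fingers": 1,"x": 0.0282,"y": -0.0285,"z": 0,"ax": 0,"ay": 0,"az": 0},{"fingers": 1,"x": 0.0282,"y": -0.0285,"z": 0,"ax": 0,"ay": 0,"az": 0},{"fingers": 1,"x": 0.0282,"y": -0.0285,"z": 0,"ax": 0,"ay": 0,"az": 0}]' --grip_force 30

```text
clock: 0.98
tcp_pos: [0.3614, -0.3166, 0.2503]
orientation: [3.122, 0.347, -0.0]
contact_force: [1.0, -0.9, -1.2]
grip_width: 0.0858
gripper_force: 0.0
```

Emit:
arm_command --rows '[{"fingers": 1,"x": 0.0282,"y": -0.0285,"z": 0,"ax": 0,"ay": 0,"az": 0},{"fingers": 1,"x": 0.0282,"y": -0.0285,"z": 0,"ax": 0,"ay": 0,"az": 0},{"fingers": 1,"x": 0.0282,"y": -0.0285,"z": 0,"ax": 0,"ay": 0,"az": 0},{"fingers": 1,"x": 0.0282,"y": -0.0285,"z": 0,"ax": 0,"ay": 0,"az": 0},{"fingers": 1,"x": 0.0282,"y": -0.0285,"z": 0,"ax": 0,"ay": 0,"az": 0},{"fingers": 1,"x": 0.0282,"y": -0.0285,"z": 0,"ax": 0,"ay": 0,"az": 0},{"fingers": 1,"x": 0.0282,"y": -0.0285,"z": 0,"ax": 0,"ay": 0,"az": 0},{"fingers": 1,"x": 0.0282,"y": -0.0285,"z": 0,"ax": 0,"ay": 0,"az": 0},{"fingers": 1,"x": 0.0282,"y": -0.0285,"z": 0,"ax": 0,"ay": 0,"az": 0},{"fingers": 1,"x": 0.0282,"y": -0.0285,"z": 0,"ax": 0,"ay": 0,"az": 0}]'

```text
clock: 1.82
tcp_pos: [0.5739, 0.0233, 0.2502]
orientation: [3.122, 0.347, -0.0]
contact_force: [1.4, 0.1, 1.2]
grip_width: 0.0855
gripper_force: 0.0
```

Emit:
arm_command --rows '[{"fingers": 1,"x": 0,"y": 0,"z": 0,"ax": 0,"ay": 0,"az": 6.6},{"fingers": 1,"x": 0,"y": 0,"z": 0,"ax": 0,"ay": 0,"az": 6.6},{"fingers": 1,"x": 0,"y": 0,"z": 0,"ax": 0,"ay": 0,"az": 6.6},{"fingers": 1,"x": 0,"y": 0,"z": 0,"ax": 0,"ay": 0,"az": 6.6},{"fingers": 1,"x": 0,"y": 0,"z": 0,"ax": 0,"ay": 0,"az": 6.6},{"fingers": 1,"x": 0,"y": 0,"z": 0,"ax": 0,"ay": 0,"az": 6.6},{"fingers": 1,"x": 0,"y": 0,"z": 0,"ax": 0,"ay": 0,"az": 6.6},{"fingers": 1,"x": 0,"y": 0,"z": 0,"ax": 0,"ay": 0,"az": 6.6},{"fingers": 1,"x": 0,"y": 0,"z": 0,"ax": 0,"ay": 0,"az": 6.6},{"fingers": 1,"x": 0,"y": 0,"z": 0,"ax": 0,"ay": 0,"az": 6.6}]'

```text
clock: 2.65
tcp_pos: [0.5731, 0.0215, 0.25]
orientation: [2.804, -1.417, -0.001]
contact_force: [0.3, -0.2, -0.9]
grip_width: 0.0855
gripper_force: 0.0
```

Run:
```python
from h import *
from bench import r
f=r.grab_frame("wrist");np.savez("w1.npz",**f);cv2.imwrite("pics/w1.png",f["frame"][:,:,::-1])
o=r.get_obs();print(o["clock"],o["joints"].round(3),o["tcp_pos"],o["contact_force"])
print(togo(o,[.5728,.0228,.083],216.6))
```

```text
2.7 [ 0.016  0.321 -0.202  1.792  0.074  1.036 -2.727] [0.57305421 0.02161304 0.25003293] [-0.68911077 -0.81573743 -0.23153773]
(array([ -1.1,  -0.6, 167. ]), array([ 0.03,  0.02, -0.6 ]))
```

View pics/w1.png

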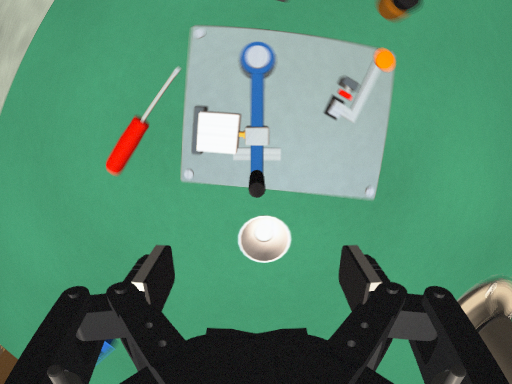

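The wrist view shows the post at (257,185), centred between the open fingers (about 160 to 355). Next I descend and close.

Emit:
arm_command --rows '[{"fingers": 1,"x": -0.001,"y": 0,"z": 0.03,"ax": 0,"ay": 0,"az": -0.6},{"fingers": 1,"x": 0,"y": 0,"z": 0.035,"ax": 0,"ay": 0,"az": 0},{"fingers": 1,"x": 0,"y": 0,"z": 0.035,"ax": 0,"ay": 0,"az": 0},{"fingers": 1,"x": 0,"y": 0,"z": 0.03,"ax": 0,"ay": 0,"az": 0},{"fingers": 1,"x": 0,"y": 0,"z": 0.025,"ax": 0,"ay": 0,"az": 0},{"fingers": 1,"x": 0,"y": 0,"z": 0.012,"ax": 0,"ay": 0,"az": 0},{"fingers": 1,"x": 0,"y": 0,"z": 0,"ax": 0,"ay": 0,"az": 0}]'

```text
clock: 3.28
tcp_pos: [0.5707, 0.0222, 0.0805]
orientation: [2.814, -1.391, -0.007]
contact_force: [0.0, 0.2, -0.1]
grip_width: 0.0854
gripper_force: 0.0
```

Emit:
arm_command --rows '[{"fingers": -1,"x": 0,"y": 0,"z": 0,"ax": 0,"ay": 0,"az": 0},{"fingers": -1,"x": 0,"y": 0,"z": 0,"ax": 0,"ay": 0,"az": 0},{"fingers": -1,"x": 0,"y": 0,"z": 0,"ax": 0,"ay": 0,"az": 0},{"fingers": -1,"x": 0,"y": 0,"z": 0,"ax": 0,"ay": 0,"az": 0},{"fingers": -1,"x": 0,"y": 0,"z": 0,"ax": 0,"ay": 0,"az": 0},{"fingers": -1,"x": 0,"y": 0,"z": 0,"ax": 0,"ay": 0,"az": 0},{"fingers": -1,"x": 0,"y": 0,"z": 0,"ax": 0,"ay": 0,"az": 0},{"fingers": -1,"x": 0,"y": 0,"z": 0,"ax": 0,"ay": 0,"az": 0},{"fingers": -1,"x": 0,"y": 0,"z": 0,"ax": 0,"ay": 0,"az": 0},{"fingers": -1,"x": 0,"y": 0,"z": 0,"ax": 0,"ay": 0,"az": 0}]'

```text
clock: 4.12
tcp_pos: [0.573, 0.0223, 0.0841]
orientation: [-2.815, 1.394, -0.001]
contact_force: [-2.2, -1.2, 5.8]
grip_width: 0.0154
gripper_force: 29.1
```

Emit:
arm_command --rows '[{"fingers": -1,"x": 0.0002,"y": 0.0068,"z": 0,"ax": 0,"ay": 0,"az": -3},{"fingers": -1,"x": 0.0007,"y": 0.0136,"z": 0,"ax": 0,"ay": 0,"az": -6},{"fingers": -1,"x": 0.0007,"y": 0.0136,"z": 0,"ax": 0,"ay": 0,"az": -6},{"fingers": -1,"x": 0.0007,"y": 0.0136,"z": 0,"ax": 0,"ay": 0,"az": -6},{"fingers": -1,"x": 0.0007,"y": 0.0136,"z": 0,"ax": 0,"ay": 0,"az": -6},{"fingers": -1,"x": 0.0007,"y": 0.0136,"z": 0,"ax": 0,"ay": 0,"az": -6},{"fingers": -1,"x": 0.0007,"y": 0.0136,"z": 0,"ax": 0,"ay": 0,"az": -6}]'

```text
clock: 4.7
tcp_pos: [0.525, -0.0488, 0.0842]
orientation: [-3.119, 0.364, -0.001]
contact_force: [-1.2, 4.2, 6.0]
grip_width: 0.0153
gripper_force: 30.0
```

```bash
cat > st.py <<'E'
from h import *
from bench import r
C=np.array([.6505,-.0814]);yaw=-1.0166
o=r.get_obs();v=o["tcp_pos"][:2]-C;a=np.arctan2(v[1],v[0])%(2*np.pi);t=np.array([-np.sin(a),np.cos(a)])
F=o["contact_force"];y=R.from_rotvec(o["orientation"]).as_matrix()[:,1]
print("t",o["clock"].round(2),"joint",round(a-yaw-np.pi,4),"R",np.hypot(*v).round(4),"z",o["tcp_pos"][2].round(4),"pull",-F[:2]@t,"radial",F[:2]@v/np.hypot(*v),"Fz",F[2],"tooly-tang deg",np.degrees(np.arctan2(y[1],y[0])-a-np.pi/2)%360,"w",o["grip_width"],o["gripper_force"])
E
python3 st.py
```

```text
Traceback (most recent call last):
  File "st.py", line 6, in <module>
    print("t",o["clock"].round(2),"joint",round(a-yaw-np.pi,4),"R",np.hypot(*v).round(4),"z",o["tcp_pos"][2].round(4),"pull",-F[:2]@t,"radial",F[:2]@v/np.hypot(*v),"Fz",F[2],"tooly-tang deg",np.degrees(np.arctan2(y[1],y[0])-a-np.pi/2)%360,"w",o["grip_width"],o["gripper_force"])
              ^^^^^^^^^^^^^^^^
AttributeError: 'float' object has no attribute 'round'
```

Emit:
arm_command --rows '[{"fingers": -1,"x": 0.0007,"y": 0.0136,"z": 0,"ax": 0,"ay": 0,"az": -6},{"fingers": -1,"x": 0.0005,"y": 0.0113,"z": 0,"ax": 0,"ay": 0,"az": -5},{"fingers": -1,"x": 0,"y": 0,"z": 0,"ax": 0,"ay": 0,"az": 0},{"fingers": -1,"x": 0,"y": 0,"z": 0,"ax": 0,"ay": 0,"az": 0}]'

```text
clock: 5.03
tcp_pos: [0.521, -0.0738, 0.0841]
orientation: [-3.139, 0.073, 0.001]
contact_force: [-5.9, 6.6, 9.9]
grip_width: 0.0151
gripper_force: 30.3
```

```bash
sed -i 's/o\["clock"\].round(2)/round(float(o["clock"]),2)/;s/^print(/np.set_printoptions(precision=3);print(/' st.py; python3 st.py
```

```text
t 5.03 joint 0.9578 R 0.1297 z 0.0841 pull 6.231025755818944 radial 6.2440241071037 Fz 9.859988228327667 tooly-tang deg 0.6861985166407294 w 0.015066174278301264 30.294050574302673
```

Emit:
arm_command --rows '[{"fingers": -1,"x": 0,"y": 0.003,"z": 0,"ax": 0,"ay": 0,"az": -1.3},{"fingers": -1,"x": 0,"y": 0.003,"z": 0,"ax": 0,"ay": 0,"az": -1.3},{"fingers": -1,"x": 0,"y": 0.003,"z": 0,"ax": 0,"ay": 0,"az": -1.3},{"fingers": -1,"x": 0,"y": 0,"z": 0,"ax": 0,"ay": 0,"az": 0},{"fingers": -1,"x": 0,"y": 0,"z": 0,"ax": 0,"ay": 0,"az": 0}]'

```text
clock: 5.45
tcp_pos: [0.5208, -0.0822, 0.0841]
orientation: [-3.14, -0.035, 0.001]
contact_force: [-5.6, 5.7, 11.0]
grip_width: 0.0154
gripper_force: 30.3
```

```bash
python3 st.py
```

```text
t 5.45 joint 1.0232 R 0.1297 z 0.0841 pull 5.767577876503637 radial 5.584914931338177 Fz 10.988853443900169 tooly-tang deg 0.8851043537734995 w 0.015358006261038004 30.337442457675934
```

Emit:
arm_command --rows '[{"fingers": -1,"x": 0,"y": 0.003,"z": 0,"ax": 0,"ay": 0,"az": -1.3},{"fingers": -1,"x": 0,"y": 0,"z": 0,"ax": 0,"ay": 0,"az": 0},{"fingers": -1,"x": 0,"y": 0,"z": 0,"ax": 0,"ay": 0,"az": 0}]'

```text
clock: 5.7
tcp_pos: [0.5208, -0.0852, 0.0841]
orientation: [-3.14, -0.07, 0.001]
contact_force: [-5.7, 4.9, 10.8]
grip_width: 0.0151
gripper_force: 30.3
```

```bash
python3 st.py
```

```text
t 5.7 joint 1.0461 R 0.1297 z 0.0841 pull 5.112762490126103 radial 5.587871017389886 Fz 10.75710024895293 tooly-tang deg 0.8754812216844812 w 0.015148345350342944 30.34729242324829
```

```bash
python3 - <<'E'
s=open('st.py').read()
s=s.replace('F=o["contact_force"];','Fs=[o["contact_force"]]\nfor _ in range(4): r.grab_frame("wrist");Fs.append(r.get_obs()["contact_force"])\nF=np.mean(Fs,0);')
open('st.py','w').write(s)
E
python3 st.py
```

```text
t 5.7 joint 1.0461 R 0.1297 z 0.0841 pull 5.228805606142218 radial 5.192659027614786 Fz 10.488129427832614 tooly-tang deg 0.8754812216844812 w 0.015148345350342944 30.34729242324829
```

Emit:
arm_command --rows '[{"fingers": -1,"x": 0,"y": 0.003,"z": 0,"ax": 0,"ay": 0,"az": -1.3},{"fingers": -1,"x": 0,"y": 0,"z": 0,"ax": 0,"ay": 0,"az": 0},{"fingers": -1,"x": 0,"y": 0,"z": 0,"ax": 0,"ay": 0,"az": 0}]'

```text
clock: 6.15
tcp_pos: [0.521, -0.0882, 0.0841]
orientation: [-3.138, -0.106, 0.001]
contact_force: [-5.8, 5.5, 10.8]
grip_width: 0.0151
gripper_force: 30.4
```

```bash
python3 st.py
```

```text
t 6.15 joint 1.0688 R 0.1297 z 0.0841 pull 5.277188693816181 radial 5.745439913469871 Fz 10.727781081800407 tooly-tang deg 0.8762808661684858 w 0.015123089450028736 30.36563068628311
```

Emit:
arm_command --rows '[{"fingers": -1,"x": 0,"y": 0.003,"z": 0,"ax": 0,"ay": 0,"az": -1.3},{"fingers": -1,"x": 0,"y": 0,"z": 0,"ax": 0,"ay": 0,"az": 0},{"fingers": -1,"x": 0,"y": 0,"z": 0,"ax": 0,"ay": 0,"az": 0}]'

```text
clock: 6.6
tcp_pos: [0.5211, -0.0911, 0.0841]
orientation: [-3.137, -0.142, 0.002]
contact_force: [-5.2, 5.5, 10.7]
grip_width: 0.0153
gripper_force: 30.4
```

```bash
python3 st.py
```

```text
t 6.6 joint 1.0911 R 0.1297 z 0.0841 pull 6.1649712363023985 radial 5.243926376870302 Fz 11.117557508209067 tooly-tang deg 0.902363071052946 w 0.015276585809833805 30.393406748771667
```

Emit:
arm_command --rows '[{"fingers": -1,"x": 0,"y": 0.003,"z": 0,"ax": 0,"ay": 0,"az": -1.3},{"fingers": -1,"x": 0,"y": 0,"z": 0,"ax": 0,"ay": 0,"az": 0},{"fingers": -1,"x": 0,"y": 0,"z": 0,"ax": 0,"ay": 0,"az": 0}]'

```text
clock: 7.05
tcp_pos: [0.5214, -0.094, 0.0841]
orientation: [-3.135, -0.177, 0.002]
contact_force: [-5.8, 4.7, 10.7]
grip_width: 0.0149
gripper_force: 30.4
```

```bash
python3 st.py
```

```text
t 7.05 joint 1.1141 R 0.1297 z 0.0841 pull 5.963491813517778 radial 5.585813379245931 Fz 11.14253808766019 tooly-tang deg 0.8926891417950742 w 0.014857242392946668 30.40304034948349
```

Emit:
arm_command --rows '[{"fingers": -1,"x": 0,"y": 0.003,"z": 0,"ax": 0,"ay": 0,"az": -1.3},{"fingers": -1,"x": 0,"y": 0,"z": 0,"ax": 0,"ay": 0,"az": 0},{"fingers": -1,"x": 0,"y": 0,"z": 0,"ax": 0,"ay": 0,"az": 0}]'

```text
clock: 7.5
tcp_pos: [0.5217, -0.097, 0.0841]
orientation: [-3.133, -0.213, 0.002]
contact_force: [-4.9, 5.2, 11.6]
grip_width: 0.0152
gripper_force: 30.4
```

```bash
python3 st.py
python3 - <<'E'
from h import *
from bench import r
f=r.grab_frame("scene");c=f["frame"][190:290,130:300];cv2.imwrite("pics/s1.png",cv2.resize(c,None,fx=4,fy=4,interpolation=cv2.INTER_CUBIC)[:,:,::-1])
E
```

```text
t 7.5 joint 1.1372 R 0.1298 z 0.0841 pull 5.855949932962275 radial 4.759935180077382 Fz 11.215467591368855 tooly-tang deg 0.8680517182712038 w 0.0151929780562446 30.40994882583618
```

View pics/s1.png

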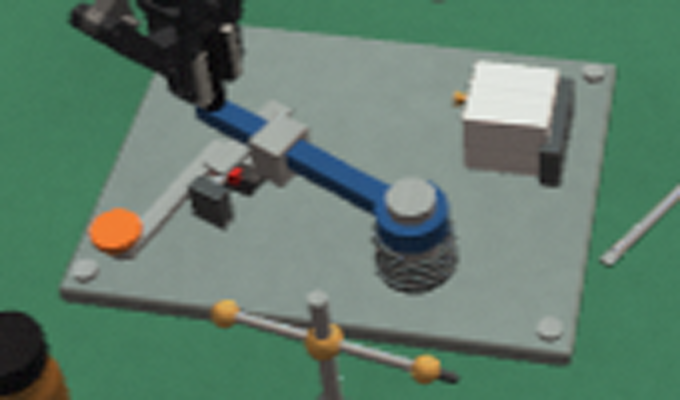

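The arm is drawn but still short of the sear, with clear space between the hammer head (280,140) and the red buffer (235,177). I'll carry on.

Emit:
arm_command --rows '[{"fingers": -1,"x": 0,"y": 0.003,"z": 0,"ax": 0,"ay": 0,"az": -1.3},{"fingers": -1,"x": 0,"y": 0,"z": 0,"ax": 0,"ay": 0,"az": 0},{"fingers": -1,"x": 0,"y": 0,"z": 0,"ax": 0,"ay": 0,"az": 0}]'

```text
clock: 8.0
tcp_pos: [0.5221, -0.1003, 0.0841]
orientation: [-3.131, -0.248, 0.002]
contact_force: [-5.6, 4.6, 11.1]
grip_width: 0.0151
gripper_force: 30.4
```

```bash
python3 st.py
```

```text
t 8.0 joint 1.1628 R 0.1298 z 0.0841 pull 5.206457736594749 radial 5.154477295765224 Fz 10.944076027680774 tooly-tang deg 0.6989694589876763 w 0.015073671241630598 30.380216538906097
```

Emit:
arm_command --rows '[{"fingers": -1,"x": 0,"y": 0.003,"z": 0,"ax": 0,"ay": 0,"az": -1.3},{"fingers": -1,"x": 0,"y": 0,"z": 0,"ax": 0,"ay": 0,"az": 0},{"fingers": -1,"x": 0,"y": 0,"z": 0,"ax": 0,"ay": 0,"az": 0}]'

```text
clock: 8.45
tcp_pos: [0.5226, -0.1033, 0.0841]
orientation: [-3.128, -0.284, 0.002]
contact_force: [-5.6, 5.1, 10.4]
grip_width: 0.0153
gripper_force: 30.4
```

```bash
python3 st.py
```

```text
t 8.45 joint 1.1864 R 0.1298 z 0.0841 pull 5.311505177841862 radial 4.954795494272191 Fz 10.782444354651293 tooly-tang deg 0.6344441496261197 w 0.015341447469371057 30.380616188049316
```

Emit:
arm_command --rows '[{"fingers": -1,"x": 0,"y": 0.0015,"z": 0,"ax": 0,"ay": 0,"az": -0.65},{"fingers": -1,"x": 0,"y": 0,"z": 0,"ax": 0,"ay": 0,"az": 0},{"fingers": -1,"x": 0,"y": 0,"z": 0,"ax": 0,"ay": 0,"az": 0}]'

```text
clock: 8.9
tcp_pos: [0.5228, -0.1047, 0.0841]
orientation: [-3.126, -0.302, 0.002]
contact_force: [-5.5, 4.9, 11.3]
grip_width: 0.015
gripper_force: 30.4
```

```bash
python3 st.py
python3 - <<'E'
from h import *
from bench import r
f=r.grab_frame("scene");c=f["frame"][190:290,130:300];cv2.imwrite("pics/s2.png",cv2.resize(c,None,fx=4,fy=4,interpolation=cv2.INTER_CUBIC)[:,:,::-1])
E
```

```text
t 8.9 joint 1.1973 R 0.1298 z 0.0841 pull 5.590608861261443 radial 4.533777725469383 Fz 11.021594680363657 tooly-tang deg 0.6669192524029768 w 0.015010407594457075 30.377187430858612
```

View pics/s2.png

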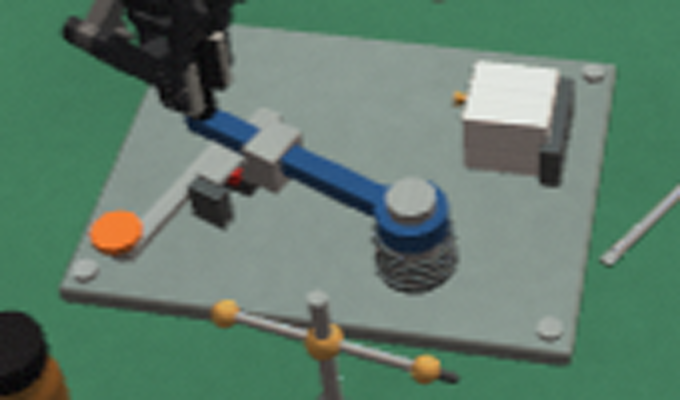

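No stiffening yet, and the hammer head has closed on the sear and buffer at about (235,178). I'll go on with small steps.

Emit:
arm_command --rows '[{"fingers": -1,"x": 0,"y": 0.002,"z": 0,"ax": 0,"ay": 0,"az": -0.9},{"fingers": -1,"x": 0,"y": 0,"z": 0,"ax": 0,"ay": 0,"az": 0},{"fingers": -1,"x": 0,"y": 0,"z": 0,"ax": 0,"ay": 0,"az": 0}]'

```text
clock: 9.4
tcp_pos: [0.5232, -0.1069, 0.0841]
orientation: [-3.124, -0.326, 0.002]
contact_force: [-4.9, 3.9, 11.2]
grip_width: 0.0149
gripper_force: 30.4
```

```bash
python3 st.py
```

```text
t 9.4 joint 1.2144 R 0.1298 z 0.0841 pull 4.6667540424132365 radial 4.559870326196693 Fz 11.112128678809974 tooly-tang deg 0.5841797840765821 w 0.014898194006768554 30.35486340522766
```

Emit:
arm_command --rows '[{"fingers": -1,"x": 0,"y": 0.002,"z": 0,"ax": 0,"ay": 0,"az": -0.9},{"fingers": -1,"x": 0,"y": 0,"z": 0,"ax": 0,"ay": 0,"az": 0},{"fingers": -1,"x": 0,"y": 0,"z": 0,"ax": 0,"ay": 0,"az": 0}]'

```text
clock: 9.85
tcp_pos: [0.5238, -0.1095, 0.0841]
orientation: [-3.122, -0.35, 0.001]
contact_force: [-4.2, 1.4, 9.9]
grip_width: 0.015
gripper_force: 30.3
```

```bash
python3 st.py
```

```text
t 9.85 joint 1.2352 R 0.1298 z 0.0841 pull 2.537318060698846 radial 3.921137750623138 Fz 9.742387366261633 tooly-tang deg 0.27390169246405094 w 0.015028168087011773 30.253034234046936
```

Emit:
arm_command --rows '[{"fingers": -1,"x": 0,"y": 0.001,"z": 0,"ax": 0,"ay": 0,"az": -0.45},{"fingers": -1,"x": 0,"y": 0,"z": 0,"ax": 0,"ay": 0,"az": 0},{"fingers": -1,"x": 0,"y": 0,"z": 0,"ax": 0,"ay": 0,"az": 0}]'

```text
clock: 10.3
tcp_pos: [0.5239, -0.1099, 0.0841]
orientation: [-3.12, -0.363, 0.002]
contact_force: [-5.7, 3.6, 10.6]
grip_width: 0.0154
gripper_force: 30.4
```

```bash
python3 st.py
```

```text
t 10.3 joint 1.238 R 0.1298 z 0.0841 pull 4.735745489983328 radial 4.7415547198203605 Fz 10.407014133475144 tooly-tang deg 0.5722394061789373 w 0.01539952757686476 30.355687737464905
```

Emit:
arm_command --rows '[{"fingers": -1,"x": 0,"y": 0.001,"z": 0,"ax": 0,"ay": 0,"az": -0.45},{"fingers": -1,"x": 0,"y": 0,"z": 0,"ax": 0,"ay": 0,"az": 0},{"fingers": -1,"x": 0,"y": 0,"z": 0,"ax": 0,"ay": 0,"az": 0}]'

```text
clock: 10.75
tcp_pos: [0.524, -0.1105, 0.0841]
orientation: [-3.118, -0.375, 0.002]
contact_force: [-5.8, 5.3, 10.3]
grip_width: 0.0151
gripper_force: 30.4
```

```bash
python3 st.py
```

```text
t 10.75 joint 1.2426 R 0.1298 z 0.0841 pull 5.791919920186478 radial 5.005364359217175 Fz 11.0106040835667 tooly-tang deg 0.7753254628797777 w 0.015139838973829855 30.40347307920456
```

Emit:
arm_command --rows '[{"fingers": -1,"x": 0,"y": -0.0015,"z": 0,"ax": 0,"ay": 0,"az": 0.6},{"fingers": -1,"x": 0,"y": -0.0015,"z": 0,"ax": 0,"ay": 0,"az": 0.6},{"fingers": -1,"x": 0,"y": 0,"z": 0,"ax": 0,"ay": 0,"az": 0},{"fingers": -1,"x": 0,"y": 0,"z": 0,"ax": 0,"ay": 0,"az": 0}]'

```text
clock: 11.28
tcp_pos: [0.5238, -0.1093, 0.0841]
orientation: [3.122, 0.341, -0.001]
contact_force: [-3.9, 0.4, 9.1]
grip_width: 0.015
gripper_force: 30.2
```

```bash
python3 st.py
```

```text
t 11.28 joint 1.2333 R 0.1298 z 0.0841 pull 1.0337576729808715 radial 4.0157221536811765 Fz 9.26842085799532 tooly-tang deg 0.056089536972876886 w 0.014972405497385365 30.150910019874573
```

Emit:
arm_command --rows '[{"fingers": -1,"x": 0,"y": -0.001,"z": 0,"ax": 0,"ay": 0,"az": 0.3},{"fingers": -1,"x": 0,"y": -0.001,"z": 0,"ax": 0,"ay": 0,"az": 0.3},{"fingers": -1,"x": 0,"y": 0,"z": 0,"ax": 0,"ay": 0,"az": 0},{"fingers": -1,"x": 0,"y": 0,"z": 0,"ax": 0,"ay": 0,"az": 0}]'

```text
clock: 11.82
tcp_pos: [0.5237, -0.1089, 0.0842]
orientation: [3.122, 0.323, 0.0]
contact_force: [-3.0, -4.1, 7.8]
grip_width: 0.015
gripper_force: 30.1
```

```bash
python3 st.py
```

```text
t 11.82 joint 1.2298 R 0.1298 z 0.0842 pull -2.7818751776933377 radial 3.1132748490488655 Fz 7.457948243670975 tooly-tang deg 359.6088409910573 w 0.015020712697279523 30.075213611125946
```

Backing off reversed the pull while the arm stayed put, so the catch holds. I'll unload, open and rise.

Emit:
arm_command --rows '[{"fingers": -1,"x": 0,"y": 0.0013,"z": 0,"ax": 0,"ay": 0,"az": 0},{"fingers": -1,"x": 0,"y": 0,"z": 0,"ax": 0,"ay": 0,"az": 0},{"fingers": 1,"x": 0,"y": 0,"z": 0,"ax": 0,"ay": 0,"az": 0},{"fingers": 1,"x": 0,"y": 0,"z": 0,"ax": 0,"ay": 0,"az": 0},{"fingers": 1,"x": 0,"y": 0,"z": 0,"ax": 0,"ay": 0,"az": 0},{"fingers": 1,"x": 0,"y": 0,"z": 0,"ax": 0,"ay": 0,"az": 0},{"fingers": 1,"x": 0,"y": 0,"z": 0,"ax": 0,"ay": 0,"az": 0},{"fingers": 1,"x": 0,"y": 0,"z": 0,"ax": 0,"ay": 0,"az": 0},{"fingers": 1,"x": 0,"y": 0,"z": 0,"ax": 0,"ay": 0,"az": 0}]'

```text
clock: 12.77
tcp_pos: [0.5239, -0.1085, 0.0832]
orientation: [-3.125, -0.325, 0.0]
contact_force: [1.0, -0.1, 0.5]
grip_width: 0.0855
gripper_force: 0.0
```

Emit:
arm_command --rows '[{"fingers": 1,"x": 0,"y": 0,"z": -0.02,"ax": 0,"ay": 0,"az": 0},{"fingers": 1,"x": 0,"y": 0,"z": -0.03,"ax": 0,"ay": 0,"az": 0},{"fingers": 1,"x": 0,"y": 0,"z": -0.03,"ax": 0,"ay": 0,"az": 0},{"fingers": 1,"x": 0,"y": 0,"z": -0.03,"ax": 0,"ay": 0,"az": 0},{"fingers": -1,"x": 0,"y": 0,"z": 0,"ax": 0,"ay": 0,"az": 0},{"fingers": -1,"x": 0,"y": 0,"z": 0,"ax": 0,"ay": 0,"az": 0},{"fingers": -1,"x": 0,"y": 0,"z": 0,"ax": 0,"ay": 0,"az": 0},{"fingers": -1,"x": 0,"y": 0,"z": 0,"ax": 0,"ay": 0,"az": 0}]'

```text
clock: 13.43
tcp_pos: [0.5229, -0.1085, 0.192]
orientation: [-3.124, -0.324, 0.004]
contact_force: [0.7, -0.2, 0.3]
grip_width: 0.039
gripper_force: 0.0
```

Run:
```python
from h import *
from bench import r
f=r.grab_frame("wrist");np.savez("w2.npz",**f);cv2.imwrite("pics/w2.png",f["frame"][:,:,::-1])
o=r.get_obs();print(o["clock"],o["joints"].round(2),o["tcp_pos"],o["contact_force"],o["grip_width"])
C=np.array([.6505,-.0814]);yaw=-1.0166
T=R.from_euler('z',yaw).as_matrix()[:2,:2]@[.024,-.146]+C
a=yaw+np.pi+1.2315;P=C+.13*np.array([np.cos(a),np.sin(a)]);print("trig",T,"post",P,np.linalg.norm(T-P),"dir",np.degrees(np.arctan2(*(T-P)[::-1])))
y=R.from_rotvec(o["orientation"]).as_matrix()[:,1];print("tool y ang",np.degrees(np.arctan2(y[1],y[0])))
print(togo(o,[*T,.12],np.degrees(np.arctan2(y[1],y[0]))))
# trigger in fisheye
h=cv2.cvtColor(f["frame"],cv2.COLOR_RGB2HSV);m=cv2.inRange(h,(5,180,150),(18,255,255))
n,l,s,c=cv2.connectedComponentsWithStats(m)
K,W=f["K"],f["world_from_camera"]
for i in range(1,n):
    if s[i,4]>60:
        d=(c[i]-K[:2,2])/K[0,0];th=np.hypot(*d);v=np.append(d/th*np.sin(th),np.cos(th));v=W[:3,:3]@v
        print(c[i],s[i,4],W[:3,3]+v*(.045-W[2,3])/v[2])
```

```text
13.4833 [ 0.51  0.36 -0.52  1.92  0.22  0.92 -1.48] [ 0.52290196 -0.10846083  0.19190529] [-0.79495479 -0.45562304  0.0582089 ] 0.0308150527337765
trig [ 0.53898299 -0.17864174] post [ 0.5234903  -0.10912246] 0.07122466719918309 dir -77.43666776784536
tool y ang -78.13882210345233
(array([ 1.5, 72.1, 71.8]), array([-0.06,  0.14,  0.  ]))
[394.89189189 169.08880309] 259 [ 0.57002277 -0.23915176  0.045     ]
[332.62162162 181.32432432] 74 [ 0.5435367 -0.1779407  0.045    ]
[492.8172043  340.94623656] 93 [ 0.33819008 -0.57036449  0.045     ]
```

View pics/w2.png

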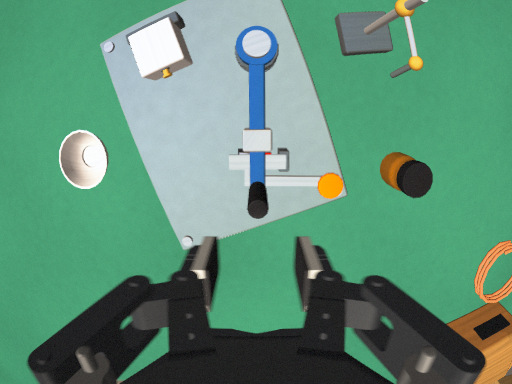

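The wrist view shows the arm held on the catch, with the post at (258,200) and the trigger at (330,186) clear beside it. Over to the trigger.

Emit:
arm_command --rows '[{"fingers": -1,"x": 0.001,"y": 0.036,"z": 0,"ax": 0,"ay": 0,"az": 0},{"fingers": -1,"x": 0.0005,"y": 0.036,"z": 0,"ax": 0,"ay": 0,"az": 0},{"fingers": -1,"x": 0,"y": 0,"z": 0.03,"ax": 0,"ay": 0,"az": 0},{"fingers": -1,"x": 0,"y": 0,"z": 0.03,"ax": 0,"ay": 0,"az": 0},{"fingers": -1,"x": 0,"y": 0,"z": 0.03,"ax": 0,"ay": 0,"az": 0},{"fingers": -1,"x": 0,"y": 0,"z": 0.025,"ax": 0,"ay": 0,"az": 0},{"fingers": -1,"x": 0,"y": 0,"z": 0,"ax": 0,"ay": 0,"az": 0},{"fingers": -1,"x": 0,"y": 0,"z": 0,"ax": 0,"ay": 0,"az": 0}]'

```text
clock: 14.15
tcp_pos: [0.5387, -0.1781, 0.0766]
orientation: [-3.123, -0.325, 0.006]
contact_force: [1.0, 0.2, -0.2]
grip_width: 0.0004
gripper_force: 0.0
```

Run:
```python
from h import *
from bench import r
o=r.get_obs();print(o["tcp_pos"],o["contact_force"],o["grip_width"])
print(togo(o,[.539,-.178,.056],-78.1))
```

```text
[ 0.5387367  -0.17807858  0.0766358 ] [ 1.03319946  0.22776955 -0.24026825] 0.0004473969396515085
(array([ 0.4,  0. , 20.6]), array([-0.14,  0.22, -0.01]))
```

Emit:
arm_command --rows '[{"fingers": -1,"x": 0,"y": 0,"z": 0.006,"ax": 0,"ay": 0,"az": 0},{"fingers": -1,"x": 0,"y": 0,"z": 0.005,"ax": 0,"ay": 0,"az": 0},{"fingers": -1,"x": 0,"y": 0,"z": 0.003,"ax": 0,"ay": 0,"az": 0},{"fingers": -1,"x": 0,"y": 0,"z": 0.003,"ax": 0,"ay": 0,"az": 0},{"fingers": -1,"x": 0,"y": 0,"z": 0.003,"ax": 0,"ay": 0,"az": 0},{"fingers": -1,"x": 0,"y": 0,"z": 0,"ax": 0,"ay": 0,"az": 0},{"fingers": -1,"x": 0,"y": 0,"z": 0,"ax": 0,"ay": 0,"az": 0}]'

```text
clock: 14.73
tcp_pos: [0.5404, -0.1788, 0.0586]
orientation: [3.124, 0.325, 0.001]
contact_force: [-0.0, -0.8, 1.3]
grip_width: -0.0
gripper_force: 0.9
```

Run:
```python
from h import *
from bench import r
f=r.grab_frame("scene");c=f["frame"][170:290,130:300];cv2.imwrite("pics/s3.png",cv2.resize(c,None,fx=4,fy=4,interpolation=cv2.INTER_CUBIC)[:,:,::-1])
o=r.get_obs();print(o["tcp_pos"],o["contact_force"])
```

```text
[ 0.54046421 -0.17881794  0.05862384] [ 1.02550044 -1.20418042  1.08424232]
```

View pics/s3.png

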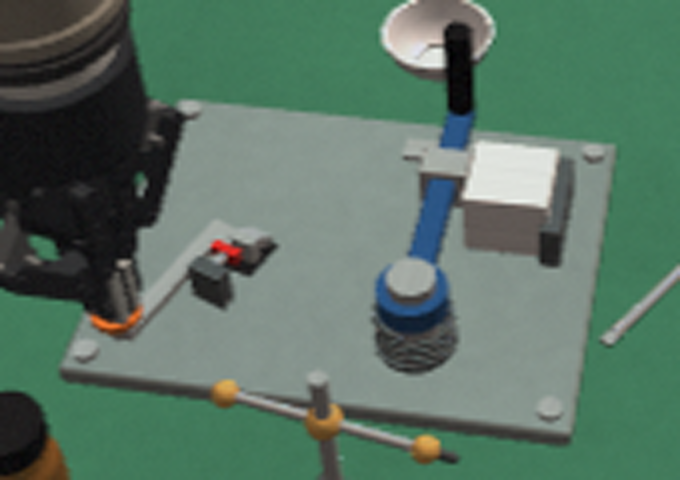

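The hammer has fired: its head is at the block face (450,165), and no pin is visible between them. I'll lift clear and check the arm angle from above.

Emit:
arm_command --rows '[{"fingers": -1,"x": 0,"y": 0,"z": -0.015,"ax": 0,"ay": 0,"az": 0},{"fingers": -1,"x": 0,"y": 0,"z": -0.03,"ax": 0,"ay": 0,"az": 0},{"fingers": -1,"x": 0,"y": 0,"z": -0.035,"ax": 0,"ay": 0,"az": 0},{"fingers": -1,"x": 0,"y": 0,"z": -0.035,"ax": 0,"ay": 0,"az": 0},{"fingers": -1,"x": 0,"y": 0,"z": -0.035,"ax": 0,"ay": 0,"az": 0},{"fingers": -1,"x": 0,"y": 0,"z": 0,"ax": 0,"ay": 0,"az": 0}]'

```text
clock: 15.28
tcp_pos: [0.5438, -0.179, 0.2154]
orientation: [3.121, 0.324, 0.016]
contact_force: [1.5, 1.1, 0.6]
grip_width: -0.0005
gripper_force: 0.0
```

Run:
```python
from h import *
from bench import r
f=r.grab_frame("wrist");K,W=f["K"],f["world_from_camera"]
f0=dict(np.load("top0.npz"));g=r.grab_frame("top")
def arm(f):
    h=cv2.cvtColor(f["frame"],cv2.COLOR_RGB2HSV);m=cv2.inRange(h,(105,120,60),(125,255,255))
    m[:,:238]=0;m[:,295:]=0;m[:168]=0;m[222:]=0
    ys,xs=np.nonzero(m);w=np.array([ray(f,x,y,.052)[:2] for x,y in zip(xs,ys)]);c=w.mean(0);v=c-[.6505,-.0814]
    return len(xs),np.arctan2(v[1],v[0])+1.0166-np.pi
print(arm(f0),arm(g))
c=g["frame"][150:235,225:330];cv2.imwrite("pics/t9.png",cv2.resize(c,None,fx=7,fy=7,interpolation=cv2.INTER_CUBIC)[:,:,::-1])
o=r.get_obs();print(o["clock"],o["tcp_pos"],o["contact_force"])
```

```text
(321, np.float64(0.07117808053296004)) (323, np.float64(-0.019639830341084963))
15.3833 [ 0.54079019 -0.17885512  0.2097981 ] [ 0.19598668 -0.08403962 -0.71734128]
```

View pics/t9.png

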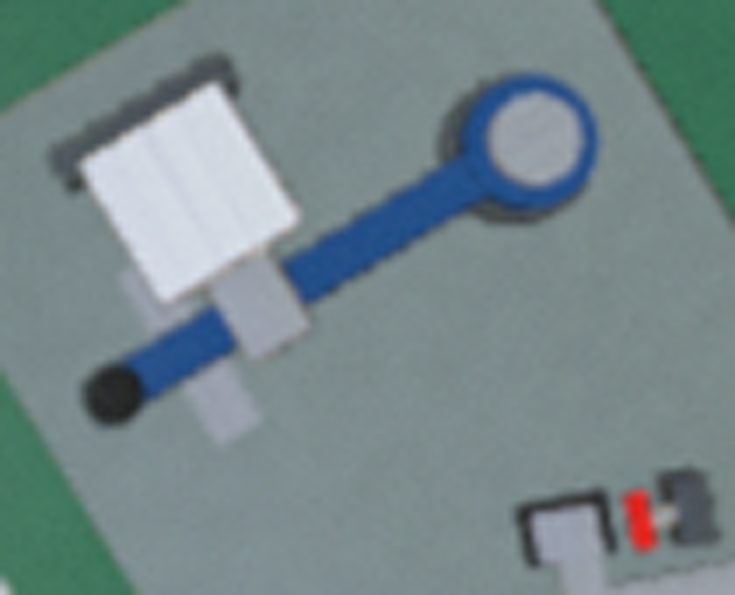

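The arm lies parallel to the block face with its head at about (245,280) against the block. Its angle dropped by 0.09 rad, so it is back at about 0 and the pin is home.

```bash
python3 -c "
from bench import r
print(r.hand_in())"
```

```text
the job is handed in; nothing more can be done
None
```

The job is handed in: the catch took and held at about 1.23 rad, I let go of the post, and the trigger fired the hammer, which drove the pin home (arm back at about 0 rad in the top camera image; no score was returned).

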